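Lock the wash-down nozzle in its coupler

TASK

In this print-studio wash-up corner the brass spray nozzle stands in its bench coupler but is not locked in yet. Pull that coupler's black spring collar up, turn it clockwise (seen from above) to its stop, so that the yellow tooth goes from the red mark over the steel ridge to the green mark, let the collar spring fully home and let go. Do not turn the collar of the coupler with the blue plug.

Things in the scene. Friction and masses are not known exactly. Their poses are not given: they have to be found in the camera images.
- nozzle_grip (a point): On the axis of the black spring collar round the brass nozzle, 71 mm above the bench when down; moves with it. Collar 44 (x) x 34 (y) x 32 (z) mm, its underside 19 mm below this point. x: to its yellow tooth and top dash; y: normal to the two flats (pinch from above); z up. The fixed nozzle, 28 mm wide, ends 36 mm above this point. Beneath: 26 mm post; drum, ridge up to 46 mm over the bench.
- nozzle_lift (a joint): How far that collar is pulled up, m: 0 = down, 0.016 = top stop. A spring pushes it down with 4 N at 0, 7 N at the top; collar 0.12 kg. Its tooth (6 mm wide, 14 mm below the collar, 25 to 37 mm from the axis) clears the steel ridge above 0.010; turn at about 0.013. Let go over the red or green mark it snaps down to 0; over the ridge it stays up at 0.010.
- nozzle_turn (a joint): Turn of that collar about the vertical, rad, growing clockwise seen from above: 0 = unlocked stop (tooth at the red mark), 1.047 (60 degrees) = locked stop (tooth at the green mark). When down, the ridge blocks it between about 0.17 and 0.87; lifted it turns with slight friction (0.04 N m) and stays where left. Starts at 0 to 0.12, down. The dock is bolted down; its place and yaw vary.
- plug_turn (a joint): Turn of the like collar on the like coupler with the blue plug, rad, same sense, starts at 0 to 0.12; to be left unturned. This dock and a third one (shut-off valve, red handle, no collar) stand 120 mm or more from the nozzle's axis, up to 110 mm high, in any order. Nothing else on the bench is taller than 240 mm.
Not all that is in view belongs to the job. Leave any orange or pink look-alike of the part that bears nozzle_grip alone.

How it is judged:
By the outcome, as a careful person would: the job done as asked, in the order asked, and still so for the second after the job is handed in, with the robot touching nothing.
It also fails if it takes over 32 s, if anything falls off the work surface, if the arm or the gripper's body presses on something with over 40 N, if the wrist force passes 120 N, or if a joint passes its speed limit or range.

ROBOT

A 6-joint arm with a two-finger parallel gripper is mounted at the origin on the work surface. World frame = base frame: x ahead of the robot, y to its left, z up, the work surface at z = 0. Lengths are in mm, angles in degrees, forces in N, time in s.
With the tool pointing down it reaches from about 300 to 850 mm from the base axis. Payload 4.2 kg.
Tool frame: the origin (TCP) lies midway between the tips of the shut fingers; the grasp point (between the pads) lies 19 mm behind it (env.tcp_to_grasp is the distance from the TCP to the grasp point, in mm); z points along the fingers, x is the direction in which the jaws open and shut, and the axes are right-handed (so a half turn about z gives the same grasp; the last joint's range is limited). The gripper opens to 91 mm and grips with 3 to 60 N. Pads are 32 mm wide; open, the fingers measure 118 mm over their backs; the gripper's body (76 mm by 178 mm) begins 60 mm behind the grasp point.
Start: joints at [-71.505, 18.312, 89.639, -0, 72.044, -1.146], TCP at [193.277, -541.562, 192.476] pointing down, gripper open.
Joint ranges: [-177.97, 177.97], [-48.28, 115.42], [12.27, 149.76], [-77.06, 257.06], [2.81, 150.46], [-146.56, 146.56]. Speed limits (degrees/s): [147.25, 147.25, 180, 180, 180, 180].

INTERFACE

Orientations are given as [roll, pitch, yaw] about the fixed x, y, z axes, in that order (R = Rz(yaw) Ry(pitch) Rx(roll)).
In Python, from workcell import env gives the robot as it stands.
- The arm moves only by the tool drive_tool, never from a script. Its argument "motion" is a list of rows, each a list of 2 entries, a list of its own where there are three numbers: the shift along the world's x, y, z in m, then the turn, a rotation vector about the world's x, y, z in rad. In form: [[[dx, dy, dz], [wx, wy, wz]], ...]. A call has exactly 10 rows; each row shifts and turns the commanded pose from where the row before left it; what a row does not reach is not made up. A row lasts 1/12 s, in which the tool goes at most 41.7 mm and 7.16 degrees, less where a joint would pass 70% of its speed; a pose out of reach is approached as far as the arm can. A call is refused whole if a number of a shift passes 0.0417 or a number of a turn 0.125, either way. A call with a gripper value outside its range is refused whole. "claw" is the opening, from 0 (shut) to 1 (fully open), set as the call begins (left out, the last holds). The fingers move at their own pace and stop on an object; "force" is the grip in N (left out, the last holds). Time passes only in rows, so rows that do not move let the fingers close, or fill a call up. It gives the time, the measured TCP pose, the force and the opening at its end, in the units of the state.
- env.state(): the state, without advancing time (a new reading comes with each control period).
- env.grab_frame(name): name is "scene" or "top"; returns the picture (400x640x3 uint8, red, green, blue); there is no depth.
- env.camera_params(name): a dict with "fov_y" (degrees; the focal length in pixels is half the picture's height over the tangent of half this angle, whatever the lens; pixels are square), "cx", "cy" (the principal point, pixels), "pose" (4x4, takes a point from camera to world coordinates). Camera axes: x right, y down, z forward; pixel columns grow to the right and rows downward; lengths in mm; the calibration is good to about 2 mm. A picture is of the moment at which its call begins. camera_params takes no time and is no camera call.
- env.job_done(): hands the job in, once; it reports no verdict.
The state is a dict: "time_s": time; "qpos": joint angles; "qvel": joint speeds; "effort": joint torques, N m; "ee_pos": TCP position; "ee_rot": TCP orientation; "force": force on the tool from outside, world axes, zero at the start; "torque": the same for the moment, N m; "gripper_width": finger opening in mm.
Only numpy, scipy, OpenCV 4.12 (cv2) and the standard library are available. Lean on these libraries where they do the work, as an engineer would, in place of code of your own. Each camera call takes 0.05 s, during which the arm holds its last target.

## Working session

There is one attempt and no reset: what is moved stays moved. The work goes in short steps, Python scripts to look and compute and a tool call to move; the robot and the scene stay as the last step left them, time stands still between calls to the robot, and variables do not carry over. Pictures are saved under pics/ and viewed, and the job is handed in when it is done.

Besides the shell and the picture viewer there is one more tool, called after "Call:" in YAML: its name, and indented under it one key for each argument. drive_tool: Moves the arm, as the interface text tells. Its arguments: {"type":"object","properties":{"motion":{"type":"array","items":{"type":"array"}},"claw":{"type":"number"},"force":{"type":"number"}},"required":["motion"]}

```bash
mkdir -p pics; ls; python3 - <<'E'
from workcell import env
import cv2, json
print(env.state())
for n in ("scene","top"):
    im=env.grab_frame(n); cv2.imwrite(f"pics/{n}0.png",im[:,:,::-1])
    print(n,env.camera_params(n))
E
```

```text
pics
{'time_s': 0.0, 'qpos': array([-7.15052124e+01,  1.83509828e+01,  8.97069899e+01, -2.24792625e-04,
        7.20414205e+01, -1.14681008e+00]), 'qvel': array([-0.02632818, -0.01626955, -0.02022187, -0.00384767,  0.09559072,
       -0.0830419 ]), 'effort': array([-6.01507036e-04, -4.12456083e+01, -2.31970614e+01,  7.27649429e-02,
        4.57339932e-02, -1.36368026e-04]), 'ee_pos': array([ 193.09902506, -541.03825201,  191.62293672]), 'ee_rot': array([-1.79998224e+02,  9.93775717e-02, -7.03583313e+01]), 'force': array([ 0.06416554, -0.21306814,  0.06288074]), 'torque': array([ 0.04624985, -0.04025594, -0.00296674]), 'gripper_width': 91.34218164860472}
scene {'fov_y': 57.273589728716715, 'cx': 315.2330653446224, 'cy': 196.01478961657995, 'pose': array([[-7.83767956e-01,  5.13805185e-01, -3.48872502e-01,
         7.75562435e+02],
       [ 6.20834283e-01,  6.33257996e-01, -4.62113735e-01,
         3.36165878e+02],
       [-1.65101321e-02, -5.78781947e-01, -8.15315199e-01,
         7.74142021e+02],
       [ 0.00000000e+00,  0.00000000e+00,  0.00000000e+00,
         1.00000000e+00]])}
top {'fov_y': 53.637174377717976, 'cx': 316.1029096243963, 'cy': 200.0716984580375, 'pose': array([[ 2.26733537e-02, -9.84652824e-01,  1.73045474e-01,
         3.20914252e+02],
       [-9.99710409e-01, -2.37264395e-02, -4.01927877e-03,
        -5.14009856e+01],
       [ 8.06334716e-03, -1.72904231e-01, -9.84905635e-01,
         1.09466258e+03],
       [ 0.00000000e+00,  0.00000000e+00,  0.00000000e+00,
         1.00000000e+00]])}
```

View pics/scene0.png

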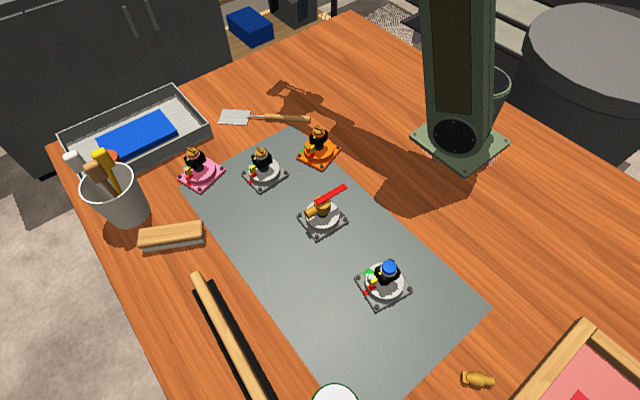

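View pics/top0.png

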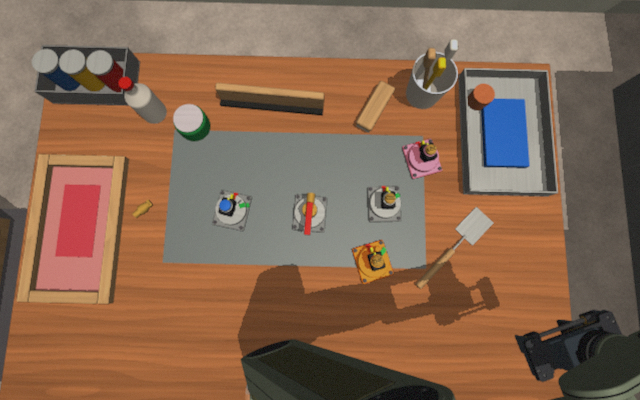

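The scene view shows five docks. The grey one with the brass nozzle is at scene (264,168) and top (385,202). Its look-alikes are pink at top (422,158) and orange at top (373,261). The valve is at top (310,212) and the blue plug at top (232,208). I'll zoom in on the target.

```bash
python3 - <<'E'
import cv2, numpy as np
t=cv2.imread("pics/top0.png")[170:235,345:425]; s=cv2.imread("pics/scene0.png")[135:200,225:305]
o=np.vstack([cv2.resize(x,None,fx=8,fy=8,interpolation=cv2.INTER_CUBIC)[:,:] for x in (t,)])
cv2.imwrite("pics/t0c.png",o); cv2.imwrite("pics/s0c.png",cv2.resize(s,None,fx=8,fy=8,interpolation=cv2.INTER_CUBIC))
E
```

```text
(no output)
```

View pics/t0c.png

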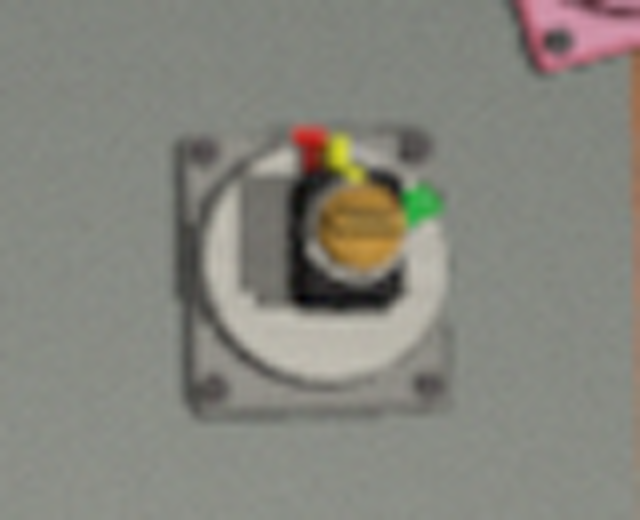

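View pics/s0c.png

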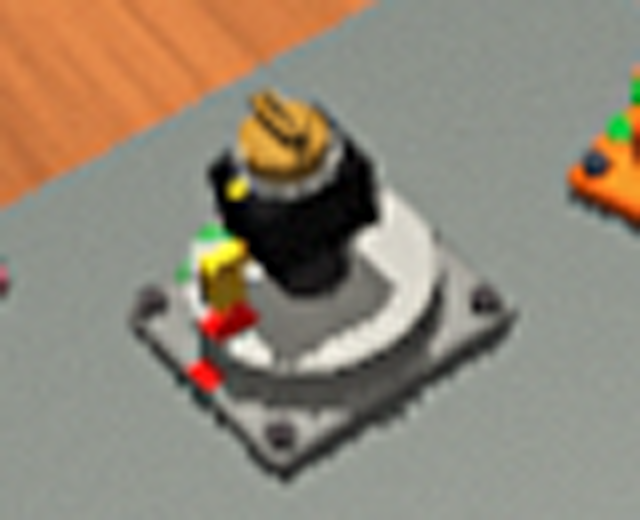

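```bash
cat > h.py <<'E'
import numpy as np, cv2
from workcell import env
def ray(n,u,v):
    p=env.camera_params(n); f=200/np.tan(np.radians(p["fov_y"]/2)); T=p["pose"]
    d=T[:3,:3]@np.array([(u-p["cx"])/f,(v-p["cy"])/f,1.]); return T[:3,3],d/np.linalg.norm(d)
def onz(n,u,v,z):
    o,d=ray(n,u,v); return o+d*(z-o[2])/d[2]
def proj(n,P):
    p=env.camera_params(n); f=200/np.tan(np.radians(p["fov_y"]/2)); T=p["pose"]
    q=T[:3,:3].T@(np.array(P)-T[:3,3]); return f*q[0]/q[2]+p["cx"],f*q[1]/q[2]+p["cy"]
def tri(a,b):
    (o1,d1),(o2,d2)=ray(*a),ray(*b)
    A=np.stack([d1,-d2],1); s=np.linalg.lstsq(A,o2-o1,rcond=None)[0]
    p,q=o1+d1*s[0],o2+d2*s[1]; return (p+q)/2,np.linalg.norm(p-q)
def blobs(im,box,kind,k=6):
    x0,y0,x1,y1=box; c=cv2.resize(im[y0:y1,x0:x1],None,fx=k,fy=k,interpolation=cv2.INTER_CUBIC)
    h=cv2.cvtColor(c,cv2.COLOR_BGR2HSV)
    lo,hi={"yellow":((25,140,110),(34,255,255)),"brass":((12,110,90),(23,255,255)),"red":((0,170,110),(6,255,255)),
      "green":((50,130,90),(75,255,255)),"drum":((0,0,180),(40,50,255)),"black":((0,0,0),(180,255,45))}[kind]
    m=cv2.inRange(h,lo,hi); n,l,st,ce=cv2.connectedComponentsWithStats(m)
    return [(round((ce[i][0]+.5)/k+x0-.5,2),round((ce[i][1]+.5)/k+y0-.5,2),round(st[i][4]/k/k,1),[round(float(v)/k,1) for v in st[i][:4]]) for i in range(1,n) if st[i][4]>k*k*1]
E
python3 - <<'E'
from h import *
t=cv2.imread("pics/top0.png"); s=cv2.imread("pics/scene0.png")
for k in ("brass","yellow","red","green","drum"):
    print(k,"top",blobs(t,(364,180,403,225),k)); print("   scene",blobs(s,(237,140,290,200),k))
E
```

```text
brass top [(np.float64(385.19), np.float64(188.07), np.float64(2.5), [21.0, 6.7, 1.5, 3.8]), (np.float64(389.66), np.float64(197.72), np.float64(87.3), [20.8, 12.5, 10.5, 11.2])]
   scene [(np.float64(244.81), np.float64(144.19), np.float64(168.5), [0.0, 0.0, 22.3, 14.2]), (np.float64(260.37), np.float64(140.0), np.float64(1.6), [23.0, 0.0, 1.8, 1.2]), (np.float64(259.82), np.float64(151.36), np.float64(80.4), [17.8, 6.7, 11.3, 10.2]), (np.float64(253.11), np.float64(169.74), np.float64(24.5), [13.0, 24.8, 6.7, 9.0])]
yellow top [(np.float64(387.39), np.float64(189.64), np.float64(13.1), [21.7, 7.2, 5.0, 5.8])]
   scene [(np.float64(254.14), np.float64(158.24), np.float64(4.5), [16.5, 17.3, 2.5, 2.7]), (np.float64(252.1), np.float64(166.71), np.float64(10.7), [13.0, 24.8, 5.0, 4.5])]
red top [(np.float64(383.34), np.float64(187.57), np.float64(7.9), [18.2, 6.5, 3.3, 4.0])]
   scene [(np.float64(252.93), np.float64(174.88), np.float64(16.4), [13.2, 32.8, 6.8, 4.7]), (np.float64(250.24), np.float64(181.41), np.float64(10.4), [11.7, 39.8, 4.2, 4.0])]
green top [(np.float64(396.85), np.f
[... 387 characters left out ...]
t64(127.8), [25.7, 18.7, 17.0, 22.3]), (np.float64(249.69), np.float64(166.2), np.float64(2.0), [12.3, 25.5, 2.7, 3.5]), (np.float64(256.23), np.float64(168.43), np.float64(2.2), [18.8, 28.0, 1.8, 1.8]), (np.float64(248.39), np.float64(171.28), np.float64(4.1), [10.7, 30.3, 2.2, 3.0]), (np.float64(281.38), np.float64(172.1), np.float64(2.2), [44.5, 30.8, 0.8, 3.5]), (np.float64(249.47), np.float64(173.56), np.float64(1.2), [12.2, 33.3, 1.5, 1.3]), (np.float64(256.28), np.float64(178.57), np.float64(9.9), [17.2, 37.2, 4.7, 3.5]), (np.float64(255.82), np.float64(186.45), np.float64(3.1), [17.8, 46.2, 2.7, 2.2]), (np.float64(262.59), np.float64(187.63), np.float64(2.0), [25.2, 47.2, 1.8, 2.0])]
```

```bash
python3 - <<'E'
from h import *
np.set_printoptions(precision=1,suppress=True)
print("axis top z107",onz("top",389.66,197.72,107),"scene",onz("scene",259.82,151.36,107),"scene at 104",onz("scene",259.82,151.36,104))
print(tri(("top",389.66,197.72),("scene",259.82,151.0)))
print("dash scene z84",onz("scene",254.14,158.24,84))
print("dash top",onz("top",389.4,191.6,84))
for z in (46,52): print("tooth top",onz("top",387.0,189.0,z),"scene",onz("scene",252.7,166.5,z))
print(tri(("top",387,188.9),("scene",252.5,167)))
print("red top",onz("top",383.34,187.57,38),"green",onz("top",396.85,195.07,38))
print("plate corners, z~10")
for c in ((182,140),(445,140),(445,405),(190,412)): print(onz("top",c[0]/8+344.6,c[1]/8+169.6,8))
print("drum c", onz("top",325/8+344.6,258/8+169.6,38))
E
```

```text
axis top z107 [ 505.  -242.2  107. ] scene [ 512.3 -233.   107. ] scene at 104 [ 511.1 -235.6  104. ]
(array([ 507.1, -244.3,   95.1]), np.float64(0.4347149431715286))
dash scene z84 [ 527.  -242.2   84. ]
dash top [ 525.5 -246.1   84. ]
tooth top [ 540.2 -247.    46. ] scene [ 531.7 -252.5   46. ]
tooth top [ 539.  -245.9   52. ] scene [ 533.7 -247.6   52. ]
(array([ 537.3, -244.2,   56.3]), np.float64(2.6092872909880063))
red top [ 545.6 -238.5   38. ] green [ 525.7 -275.2   38. ]
plate corners, z~10
[ 552.3 -198.9    8. ]
[ 554.5 -291.3    8. ]
[ 460.8 -290.     8. ]
[ 456.3 -201.7    8. ]
drum c [ 506.2 -243.3   38. ]
```

The axis is at about (506, -243). The plate centre, drum centre and brass top agree on this to 2 mm. The tooth bears about -5°, and the green mark bears -58°, so the turn starts at roughly 0.1. I'll approach above it with jaw yaw near -94°.

Call:
drive_tool:
  motion:
    - [[0.028, 0.0265, 0], [0, 0, -0.04]]
    - [[0.028, 0.0265, 0], [0, 0, -0.04]]
    - [[0.028, 0.0265, 0], [0, 0, -0.04]]
    - [[0.028, 0.0265, 0], [0, 0, -0.04]]
    - [[0.028, 0.0265, 0], [0, 0, -0.04]]
    - [[0.028, 0.0265, 0], [0, 0, -0.04]]
    - [[0.028, 0.0265, 0], [0, 0, -0.04]]
    - [[0.028, 0.0265, 0], [0, 0, -0.04]]
    - [[0.028, 0.0265, 0], [0, 0, -0.04]]
    - [[0.028, 0.0265, 0], [0, 0, -0.04]]
  claw: 1
  force: 30

```text
time_s: 0.93
ee_pos: [474.2, -274.9, 192.2]
ee_rot: [180.0, 0.0, -93.4]
force: [-0.2, -0.6, -0.3]
gripper_width: 91.3
```

Call:
drive_tool:
  motion:
    - [[0.011, 0.011, 0], [0, 0, 0]]
    - [[0.011, 0.011, 0], [0, 0, 0]]
    - [[0.0105, 0.011, -0.012], [0, 0, 0]]
    - [[0, 0, -0.02], [0, 0, 0]]
    - [[0, 0, -0.02], [0, 0, 0]]
    - [[0, 0, 0], [0, 0, 0]]
    - [[0, 0, 0], [0, 0, 0]]
    - [[0, 0, 0], [0, 0, 0]]
    - [[0, 0, 0], [0, 0, 0]]
    - [[0, 0, 0], [0, 0, 0]]

```text
time_s: 1.77
ee_pos: [506.4, -244.1, 141.8]
ee_rot: [-179.9, -0.1, -93.3]
force: [0.1, -0.6, 1.5]
gripper_width: 91.3
```

```bash
python3 - <<'E'
from h import *
print(env.state()["ee_pos"],env.state()["qpos"])
for n,b in (("top",(330,140,450,230)),("scene",(200,100,330,200))):
    im=env.grab_frame(n)[:,:,::-1]; cv2.imwrite(f"pics/{n}1.png",im)
    x0,y0,x1,y1=b; cv2.imwrite(f"pics/{n}1c.png",cv2.resize(im[y0:y1,x0:x1],None,fx=5,fy=5,interpolation=cv2.INTER_CUBIC))
E
```

```text
[ 506.38536415 -244.11669761  141.76169318] [-2.69078786e+01  1.91910234e+01  9.59993211e+01 -3.38431764e-03
  6.46675571e+01  6.63954398e+01]
```

View pics/top1c.png

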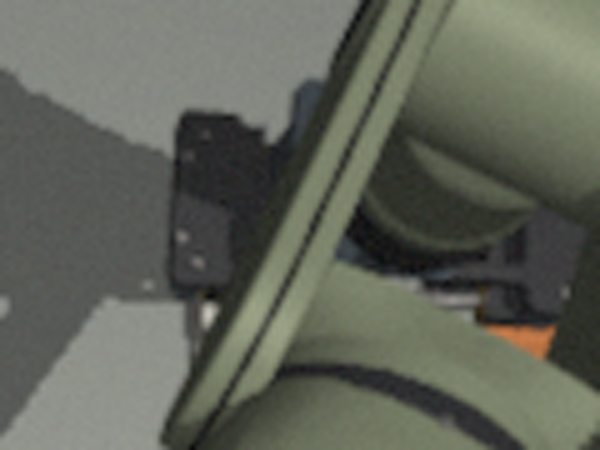

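View pics/scene1c.png

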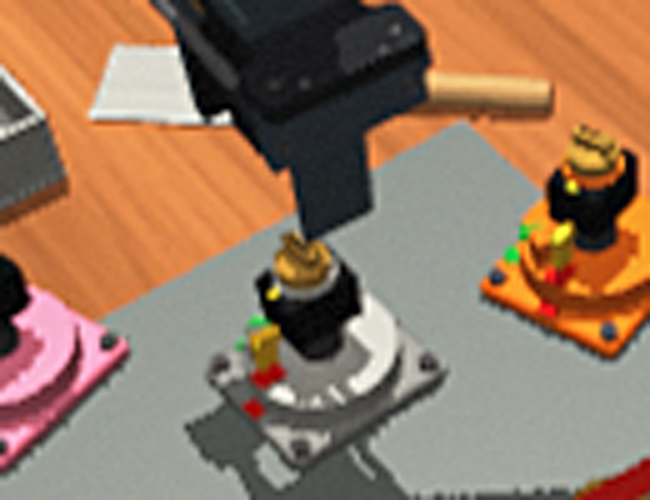

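```bash
python3 - <<'E'
from h import *
a=np.radians(-93.3); x=np.array([np.cos(a),np.sin(a),0]); y=np.array([-x[1],x[0],0])
c=np.array([506.4,-244.1,141.8])
for s in (-1,1):
  for w in (-16,16):
    for d in (46,59):
      u,v=proj("scene",c+s*d*x+w*y); print(s,w,d,round((u-200)*5),round((v-100)*5))
for P in ((506,-243.3,107),(506,-243.3,84)): u,v=proj("scene",P);print(round((u-200)*5),round((v-100)*5))
E
```

```text
-1 -16 46 365 231
-1 -16 59 379 248
-1 16 46 306 261
-1 16 59 320 278
1 -16 46 268 120
1 -16 59 255 105
1 16 46 211 147
1 16 59 198 132
298 239
305 270
```

```bash
python3 - <<'E'
from h import *
a=np.radians(-93.3); x=np.array([np.cos(a),np.sin(a),0]); y=np.array([-x[1],x[0],0])
c=np.array([506.4,-244.1,141.8])
for n,o in (("scene",(200,100)),("top",(330,140))):
  for s,w,d,z in ((-1,-16,59,0),(-1,16,59,0),(-1,-38,89,79),(-1,38,89,79),(-1,-38,89,120),(-1,38,89,120),(1,38,89,79)):
      u,v=proj(n,c+s*d*x+w*y+np.array([0,0,z])); print(n,s,w,d,z,round((u-o[0])*5),round((v-o[1])*5))
# base plate corners and mat/others for scene calibration check, z=8
for c in ((140,322),(282,478),(515,312)): print(onz("scene",c[0]/8+224.6,c[1]/8+134.6,3))
E
python3 - <<'E'
import cv2
im=cv2.imread('pics/scene1.png')[20:220,180:380]; cv2.imwrite('pics/s1b.png',cv2.resize(im,None,fx=3,fy=3,interpolation=cv2.INTER_CUBIC))
im=cv2.imread('pics/top1.png'); cv2.imwrite('pics/t1b.png',im)
E
```

```text
scene -1 -16 59 0 379 248
scene -1 16 59 0 320 278
scene -1 -38 89 79 441 141
scene -1 38 89 79 286 218
scene -1 -38 89 120 433 68
scene -1 38 89 120 271 146
scene 1 38 89 79 94 -11
top -1 -16 59 0 194 296
top -1 16 59 0 198 232
top -1 -38 89 79 149 307
top -1 38 89 79 159 143
top -1 -38 89 120 160 291
top -1 38 89 120 171 120
top 1 38 89 79 550 175
[ 555.61565587 -280.5606493     3.        ]
[ 554.08242098 -195.76857603    3.        ]
[ 454.58588145 -203.90927365    3.        ]
```

View pics/s1b.png

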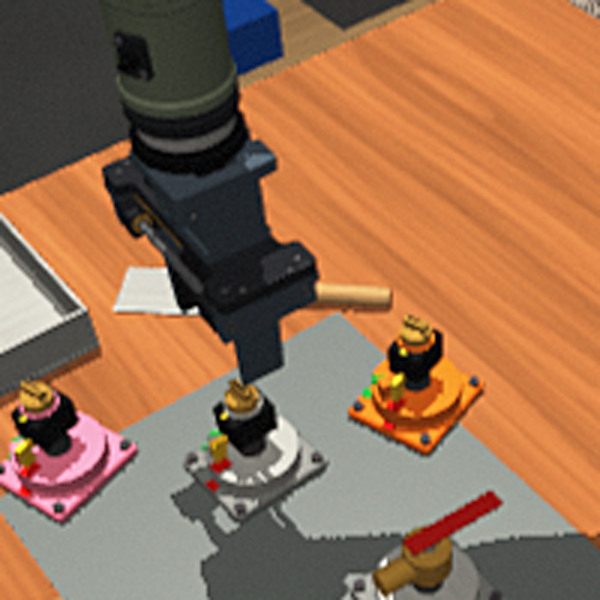

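View pics/t1b.png

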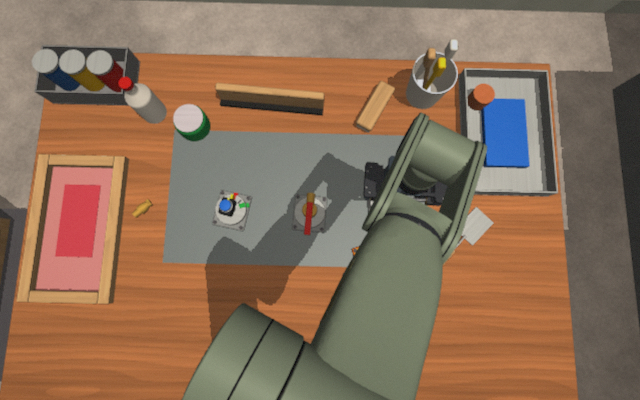

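The scene view shows the fingertip about 20 to 28 mm higher than my model predicts, while the brass sits where expected. I'll lower partway and compare in the picture.

Call:
drive_tool:
  motion:
    - [[0, 0, -0.012], [0, 0, 0]]
    - [[0, 0, -0.015], [0, 0, 0]]
    - [[0, 0, -0.015], [0, 0, 0]]
    - [[0, 0, -0.01], [0, 0, 0]]
    - [[0, 0, -0.008], [0, 0, 0]]
    - [[0, 0, -0.005], [0, 0, 0]]
    - [[0, 0, 0], [0, 0, 0]]
    - [[0, 0, 0], [0, 0, 0]]
    - [[0, 0, 0], [0, 0, 0]]
    - [[0, 0, 0], [0, 0, 0]]

```text
time_s: 2.7
ee_pos: [506.3, -243.8, 76.2]
ee_rot: [-179.9, -0.0, -93.3]
force: [-0.8, -0.4, 0.7]
gripper_width: 91.1
```

```bash
python3 - <<'E'
from h import *
st=env.state(); print(st["ee_pos"],st["ee_rot"],st["force"])
im=env.grab_frame("scene")[:,:,::-1]; cv2.imwrite("pics/scene2.png",im)
x0,y0,x1,y1=(210,100,330,210); c=cv2.resize(im[y0:y1,x0:x1],None,fx=5,fy=5,interpolation=cv2.INTER_CUBIC)
cv2.imwrite("pics/scene2c.png",c)
E
```

```text
[ 506.27320703 -243.80192707   76.19165506] [-1.79923508e+02 -3.86839937e-02 -9.32753006e+01] [-0.75365254 -0.39256585  0.73168713]
```

View pics/scene2c.png

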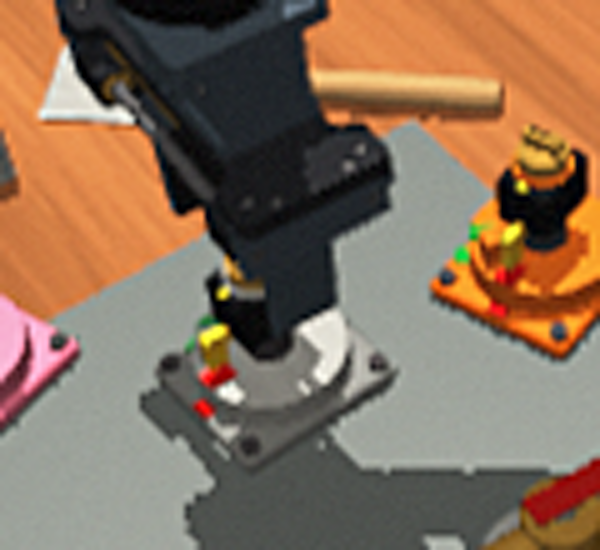

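The finger, which tapers at the tip, now matches the prediction to within about 2 px and stands beside the collar. I'll go down to grasp height (TCP z about 53) and close gently.

Call:
drive_tool:
  motion:
    - [[0, 0, -0.008], [0, 0, 0]]
    - [[0, 0, -0.008], [0, 0, 0]]
    - [[0, 0, -0.004], [0, 0, 0]]
    - [[0, 0, -0.0025], [0, 0, 0]]
    - [[0, 0, 0], [0, 0, 0]]
    - [[0, 0, 0], [0, 0, 0]]
    - [[0, 0, 0], [0, 0, 0]]
    - [[0, 0, 0], [0, 0, 0]]
    - [[0, 0, 0], [0, 0, 0]]
    - [[0, 0, 0], [0, 0, 0]]
  claw: 0.45

```text
time_s: 3.58
ee_pos: [505.9, -243.6, 53.2]
ee_rot: [-180.0, -0.0, -93.3]
force: [0.3, -0.3, -0.0]
gripper_width: 40.9
```

Call:
drive_tool:
  motion:
    - [[0, 0, 0], [0, 0, 0]]
    - [[0, 0, 0], [0, 0, 0]]
    - [[0, 0, 0], [0, 0, 0]]
    - [[0, 0, 0], [0, 0, 0]]
    - [[0, 0, 0], [0, 0, 0]]
    - [[0, 0, 0], [0, 0, 0]]
    - [[0, 0, 0], [0, 0, 0]]
    - [[0, 0, 0], [0, 0, 0]]
    - [[0, 0, 0], [0, 0, 0]]
    - [[0, 0, 0], [0, 0, 0]]
  claw: 0
  force: 25

```text
time_s: 4.42
ee_pos: [505.5, -244.8, 53.2]
ee_rot: [180.0, -0.1, -93.2]
force: [-2.0, -4.6, -0.1]
gripper_width: 34.4
```

```bash
python3 - <<'E'
from h import *
st=env.state(); print(st)
im=env.grab_frame("scene")[:,:,::-1]; cv2.imwrite("pics/scene3.png",im)
x0,y0,x1,y1=(210,100,330,210); c=cv2.resize(im[y0:y1,x0:x1],None,fx=5,fy=5,interpolation=cv2.INTER_CUBIC)
cv2.imwrite("pics/scene3c.png",c)
E
```

```text
{'time_s': 4.4167, 'qpos': array([-26.93743153,  24.1752455 , 102.60435515,  -0.14431878,
        53.18413929,  66.39386965]), 'qvel': array([ 0.03724415,  0.03773408, -0.02465622,  0.05502566,  0.00812071,
        0.1316579 ]), 'effort': array([ 2.84530118e+00, -4.21873248e+01, -1.87728417e+01,  1.36886001e+00,
        1.21125189e-02,  2.44230760e-02]), 'ee_pos': array([ 505.45406762, -244.75511317,   53.17849754]), 'ee_rot': array([ 1.79986858e+02, -1.20403930e-01, -9.32448416e+01]), 'force': array([-1.96569885, -4.63852544, -0.13395296]), 'torque': array([-0.79282022,  0.34558353,  0.05983107]), 'gripper_width': 34.3733604788987}
```

View pics/scene3c.png

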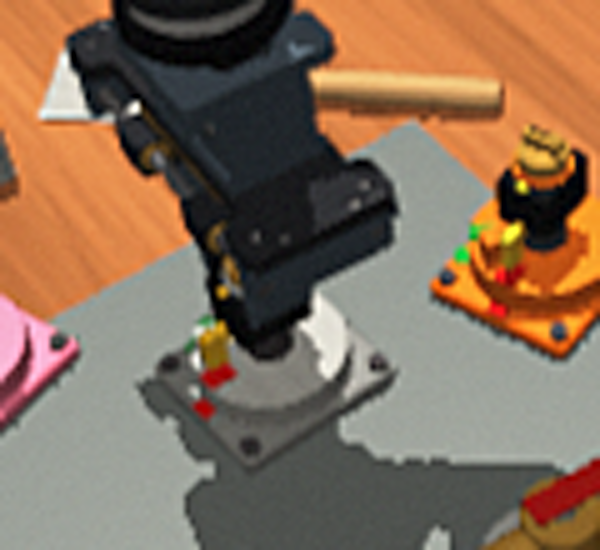

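The grip is on the flats: the width reads 34.4 mm against 34 mm expected. I'll relieve the small side load (about 5 N) and lift.

Call:
drive_tool:
  motion:
    - [[-0.0004, -0.0012, 0], [0, 0, 0]]
    - [[0, 0, 0.003], [0, 0, 0]]
    - [[0, 0, 0.003], [0, 0, 0]]
    - [[0, 0, 0.003], [0, 0, 0]]
    - [[0, 0, 0.003], [0, 0, 0]]
    - [[0, 0, 0.002], [0, 0, 0]]
    - [[0, 0, 0], [0, 0, 0]]
    - [[0, 0, 0], [0, 0, 0]]
    - [[0, 0, 0], [0, 0, 0]]
    - [[0, 0, 0], [0, 0, 0]]

```text
time_s: 5.3
ee_pos: [505.4, -244.8, 66.8]
ee_rot: [180.0, -0.0, -93.3]
force: [1.5, -2.3, -7.6]
gripper_width: 34.3
```

```bash
python3 - <<'E'
from h import *
st=env.state(); print(st["ee_pos"],st["force"],st["torque"],st["gripper_width"])
im=env.grab_frame("scene")[:,:,::-1]; cv2.imwrite("pics/scene4.png",im)
x0,y0,x1,y1=(210,100,330,210); c=cv2.resize(im[y0:y1,x0:x1],None,fx=5,fy=5,interpolation=cv2.INTER_CUBIC)
cv2.imwrite("pics/scene4c.png",c)
for f in ("3","4"):
  s=cv2.imread(f"pics/scene{f}.png"); print(f,blobs(s,(240,145,265,190),"yellow"))
E
```

```text
[ 505.36996252 -244.75755236   66.80340321] [ 1.47328002 -2.30718438 -7.58284767] [-0.48884685 -0.27913348  0.04504254] 34.25570602516729
3 []
4 []
```

View pics/scene4c.png

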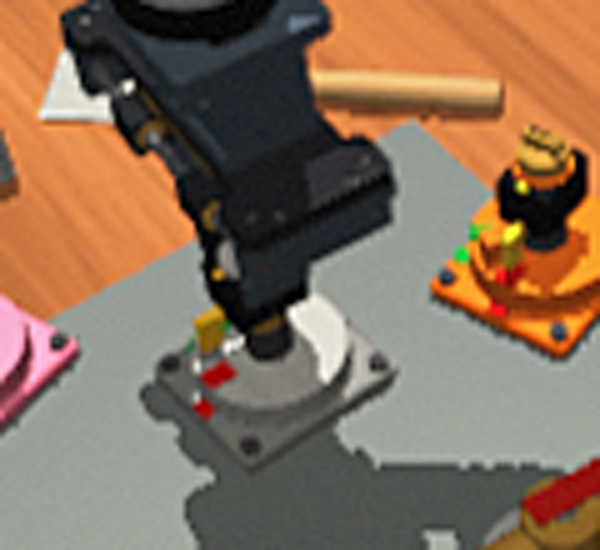

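The collar is up 13.6 mm and the -7.6 N reading matches spring plus weight. The tooth is visibly raised. Now the clockwise turn.

Call:
drive_tool:
  motion:
    - [[0, 0, 0], [0, 0, -0.06]]
    - [[0, 0, 0], [0, 0, -0.09]]
    - [[0, 0, 0], [0, 0, -0.1]]
    - [[0, 0, 0], [0, 0, -0.1]]
    - [[0, 0, 0], [0, 0, -0.1]]
    - [[0, 0, 0], [0, 0, -0.1]]
    - [[0, 0, 0], [0, 0, -0.1]]
    - [[0, 0, 0], [0, 0, -0.1]]
    - [[0, 0, 0], [0, 0, -0.06]]
    - [[0, 0, 0], [0, 0, 0]]

```text
time_s: 6.18
ee_pos: [505.7, -244.1, 66.8]
ee_rot: [180.0, 0.1, -139.8]
force: [2.3, 0.1, -7.5]
gripper_width: 34.0
```

```bash
python3 - <<'E'
from h import *
st=env.state(); print(st["ee_pos"],st["ee_rot"],st["force"],st["torque"],st["gripper_width"])
im=env.grab_frame("scene")[:,:,::-1]; cv2.imwrite("pics/scene5.png",im)
x0,y0,x1,y1=(210,100,330,210); c=cv2.resize(im[y0:y1,x0:x1],None,fx=5,fy=5,interpolation=cv2.INTER_CUBIC)
cv2.imwrite("pics/scene5c.png",c)
E
```

```text
[ 505.68277909 -244.14497528   66.84866565] [ 1.79968146e+02  5.92727102e-02 -1.39769664e+02] [ 2.32097781  0.12956796 -7.53513996] [ 0.0187422  -0.56918356 -0.05334748] 33.99470685933828
```

View pics/scene5c.png

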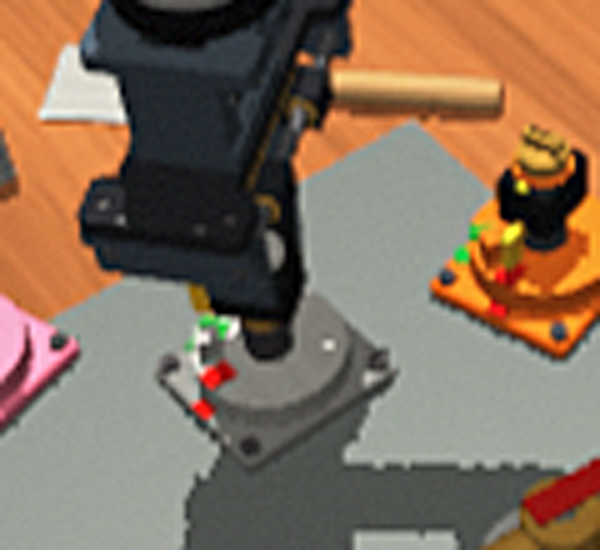

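Turned 46.5°, with only friction-level torque. I'll continue gently to find the stop.

Call:
drive_tool:
  motion:
    - [[0, 0, 0], [0, 0, -0.04]]
    - [[0, 0, 0], [0, 0, -0.04]]
    - [[0, 0, 0], [0, 0, -0.03]]
    - [[0, 0, 0], [0, 0, -0.02]]
    - [[0, 0, 0], [0, 0, -0.02]]
    - [[0, 0, 0], [0, 0, 0]]
    - [[0, 0, 0], [0, 0, 0]]
    - [[0, 0, 0], [0, 0, 0]]
    - [[0, 0, 0], [0, 0, 0]]
    - [[0, 0, 0], [0, 0, 0]]

```text
time_s: 7.07
ee_pos: [505.8, -244.2, 67.0]
ee_rot: [180.0, 0.1, -148.3]
force: [3.8, 3.2, -8.1]
gripper_width: 34.0
```

```bash
python3 - <<'E'
from h import *
st=env.state(); print(st["ee_pos"],st["ee_rot"],st["force"],st["torque"],st["gripper_width"],st["qpos"][5],st["effort"][5])
E
```

```text
[ 505.82100657 -244.16608911   67.03170342] [ 1.79977836e+02  6.58711380e-02 -1.48263239e+02] [ 3.83595097  3.24900344 -8.13148946] [ 0.60332586 -0.97835255  0.08129575] 34.03753003704867 121.23229332141034 0.03867171937599778
```

Call:
drive_tool:
  motion:
    - [[0, 0, 0], [0, 0, -0.02]]
    - [[0, 0, 0], [0, 0, -0.02]]
    - [[0, 0, 0], [0, 0, -0.02]]
    - [[0, 0, 0], [0, 0, 0]]
    - [[0, 0, 0], [0, 0, 0]]
    - [[0, 0, 0], [0, 0, 0]]
    - [[0, 0, 0], [0, 0, 0]]
    - [[0, 0, 0], [0, 0, 0]]
    - [[0, 0, 0], [0, 0, 0]]
    - [[0, 0, 0], [0, 0, 0]]

```text
time_s: 7.9
ee_pos: [505.8, -244.2, 67.0]
ee_rot: [-180.0, 0.0, -151.5]
force: [4.4, 2.4, -7.7]
gripper_width: 34.5
```

```bash
python3 - <<'E'
from h import *
st=env.state(); print(st["ee_pos"],st["ee_rot"],st["force"],st["torque"],st["gripper_width"],st["qpos"][5],st["effort"][5])
im=env.grab_frame("scene")[:,:,::-1]; cv2.imwrite("pics/scene6.png",im)
x0,y0,x1,y1=(210,100,330,210); c=cv2.resize(im[y0:y1,x0:x1],None,fx=5,fy=5,interpolation=cv2.INTER_CUBIC)
cv2.imwrite("pics/scene6c.png",c)
E
```

```text
[ 505.79607619 -244.23139965   67.01303693] [-1.79993916e+02  1.69637098e-02 -1.51473849e+02] [ 4.41599162  2.43995886 -7.7337261 ] [ 0.64675586 -0.98904579  1.07340234] 34.50110402444763 124.51231692820399 1.076429933309555
```

View pics/scene6c.png

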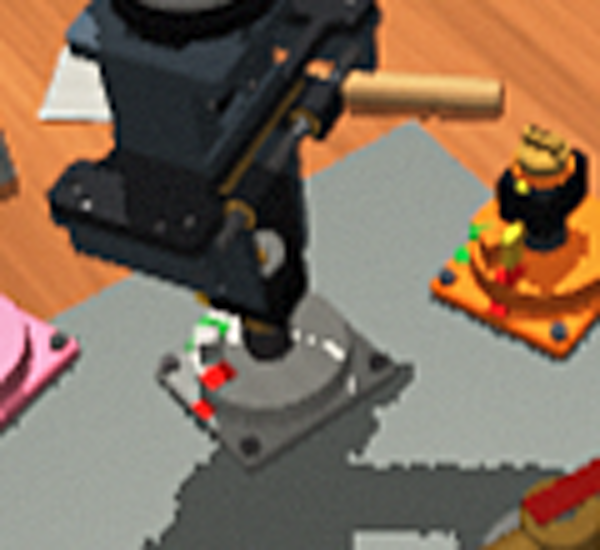

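The stop is reached: torque rose to 1.07 N m at a tool yaw of -151.5°, which is 57° or so turned. I'll ease off slightly, lower the collar and release.

Call:
drive_tool:
  motion:
    - [[0, 0, 0], [0, 0, 0.008]]
    - [[0, 0, -0.003], [0, 0, 0]]
    - [[0, 0, -0.003], [0, 0, 0]]
    - [[0, 0, -0.003], [0, 0, 0]]
    - [[0, 0, -0.003], [0, 0, 0]]
    - [[0, 0, -0.0015], [0, 0, 0]]
    - [[0, 0, 0], [0, 0, 0]]
    - [[0, 0, 0], [0, 0, 0]]
    - [[0, 0, 0], [0, 0, 0]]
    - [[0, 0, 0], [0, 0, 0]]

```text
time_s: 8.78
ee_pos: [505.8, -244.2, 54.0]
ee_rot: [-180.0, 0.0, -151.0]
force: [4.4, 3.2, -5.3]
gripper_width: 34.5
```

```bash
python3 - <<'E'
from h import *
st=env.state(); print(st["ee_pos"],st["ee_rot"],st["force"],st["torque"],st["gripper_width"])
E
```

```text
[ 505.84336338 -244.23065871   53.96110364] [-1.79987871e+02  2.68464949e-02 -1.51041095e+02] [ 4.37809374  3.21973928 -5.2850808 ] [ 0.79406603 -0.83273576  0.96146487] 34.46517522038771
```

Call:
drive_tool:
  motion:
    - [[0, 0, 0], [0, 0, 0]]
    - [[0, 0, 0], [0, 0, 0]]
    - [[0, 0, 0], [0, 0, 0]]
    - [[0, 0, 0], [0, 0, 0]]
    - [[0, 0, 0], [0, 0, 0]]
    - [[0, 0, 0], [0, 0, 0]]
    - [[0, 0, 0], [0, 0, 0]]
    - [[0, 0, 0], [0, 0, 0]]
    - [[0, 0, 0], [0, 0, 0]]
    - [[0, 0, 0], [0, 0, 0]]
  claw: 0.9

```text
time_s: 9.62
ee_pos: [505.3, -244.8, 53.4]
ee_rot: [180.0, -0.0, -151.3]
force: [0.4, -0.1, 0.2]
gripper_width: 82.0
```

Call:
drive_tool:
  motion:
    - [[0, 0, 0.008], [0, 0, 0]]
    - [[0, 0, 0.015], [0, 0, 0]]
    - [[0, 0, 0.02], [0, 0, 0]]
    - [[0, 0, 0.02], [0, 0, 0]]
    - [[0, 0, 0.025], [0, 0, 0]]
    - [[0, 0, 0.025], [0, 0, 0]]
    - [[0, 0, 0.025], [0, 0, 0]]
    - [[0, 0, 0.025], [0, 0, 0]]
    - [[0, 0, 0.02], [0, 0, 0]]
    - [[0, 0, 0.01], [0, 0, 0]]

```text
time_s: 10.45
ee_pos: [506.4, -245.3, 250.2]
ee_rot: [-179.7, 0.2, -151.3]
force: [0.3, -1.3, -0.6]
gripper_width: 82.0
```

Call:
drive_tool:
  motion:
    - [[-0.02, -0.02, 0], [0, 0, 0]]
    - [[-0.028, -0.0265, 0], [0, 0, 0.04]]
    - [[-0.028, -0.0265, 0], [0, 0, 0.04]]
    - [[-0.028, -0.0265, 0], [0, 0, 0.04]]
    - [[-0.028, -0.0265, 0], [0, 0, 0.04]]
    - [[-0.028, -0.0265, 0], [0, 0, 0.04]]
    - [[-0.028, -0.0265, 0], [0, 0, 0.04]]
    - [[-0.028, -0.0265, 0], [0, 0, 0.04]]
    - [[-0.02, -0.02, 0], [0, 0, 0.04]]
    - [[0, 0, 0], [0, 0, 0]]

```text
time_s: 11.28
ee_pos: [265.5, -473.3, 245.9]
ee_rot: [179.9, -0.1, -133.2]
force: [0.9, 0.5, 0.7]
gripper_width: 82.2
```

```bash
python3 - <<'E'
from h import *
st=env.state(); print(st["time_s"],st["ee_pos"],st["force"])
for n,b in (("top",(345,170,425,235)),("scene",(225,135,305,200))):
    im=env.grab_frame(n)[:,:,::-1]; cv2.imwrite(f"pics/{n}7.png",im)
    x0,y0,x1,y1=b; cv2.imwrite(f"pics/{n}7c.png",cv2.resize(im[y0:y1,x0:x1],None,fx=8,fy=8,interpolation=cv2.INTER_CUBIC))
E
```

```text
11.2833 [ 265.50226104 -473.28280931  245.9023751 ] [0.93350387 0.47585604 0.71574106]
```

View pics/top7c.png

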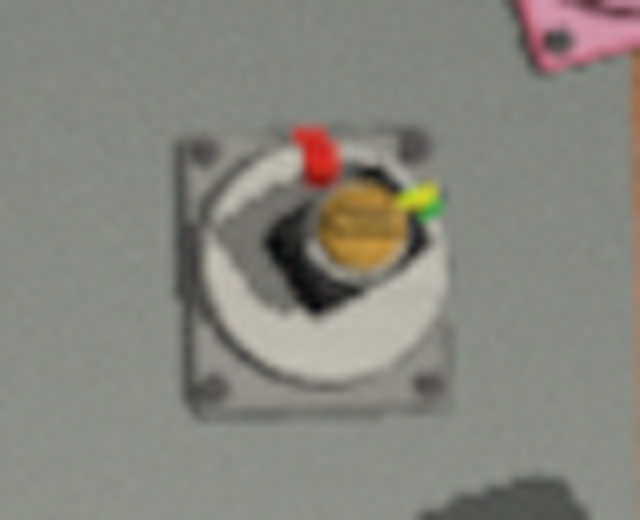

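View pics/scene7c.png

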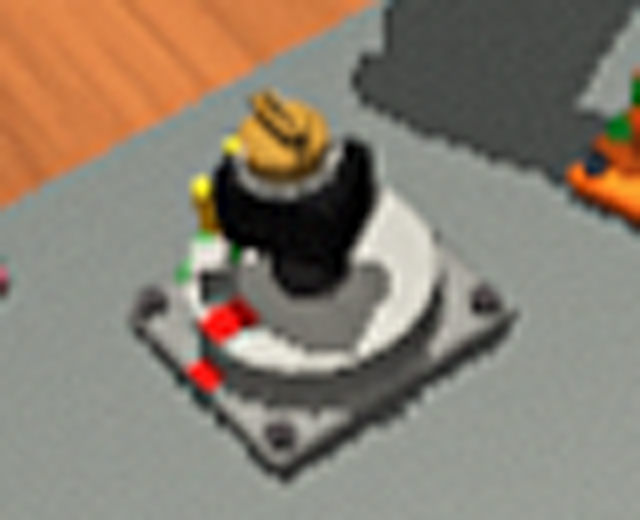

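View pics/scene7.png

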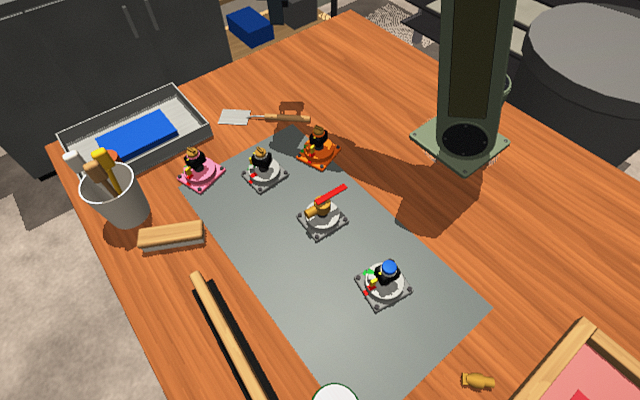

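The tooth is over the green mark at top crop (420,195), and the blue plug looks unchanged. I'll check the collar height and angle numerically.

```bash
python3 - <<'E'
from h import *
np.set_printoptions(precision=1,suppress=True)
t=cv2.imread("pics/top7.png"); s=cv2.imread("pics/scene7.png"); t0=cv2.imread("pics/top0.png"); s0=cv2.imread("pics/scene0.png")
print(blobs(t,(364,180,403,225),"yellow")); print(blobs(s,(243,147,290,200),"yellow"))
for z in (44,52,56): print("tooth",z,onz("top",398.2,194.0,z),"scene tooth top",onz("scene",250.1,158.4,z))
print("tri tip",tri(("top",398.5,193.9),("scene",249.9,158.2)))
for z in (84,94): print("dash scene",z,onz("scene",253.8,153.0,z))
A=np.array([505.6,-244.5,0])
for ang in (-56,-58,-60):
  for dz in (0,10):
    d=np.array([np.cos(np.radians(ang)),np.sin(np.radians(ang)),0])
    print(ang,dz,"tooth",proj("scene",A+31*d+[0,0,54+dz]),"dash",proj("scene",A+19*d+[0,0,84+dz]))
d=np.array([np.cos(np.radians(-3.5)),np.sin(np.radians(-3.5)),0])
print("before pred (obs tooth 252.7,166.5, dash 254.1,158.2):",proj("scene",A+31*d+[0,0,54]),proj("scene",A+19*d+[0,0,84]))
x=(215,150,300,200)
print("plug diff top",np.abs(cv2.subtract(t[190:230,212:252].astype(int),t0[190:230,212:252].astype(int))).mean(), "scene yellow plug",blobs(s0,(355,255,415,310),"yellow"),blobs(s,(355,255,415,310),"yellow"))
print("plug top yellow",blobs(t0,(212,188,255,230),"yellow"),blobs(t,(212,188,255,230),"yellow"))
E
```

```text
[(np.float64(396.31), np.float64(194.46), np.float64(10.2), [30.3, 13.2, 5.2, 3.5])]
[(np.float64(253.61), np.float64(152.74), np.float64(3.1), [10.2, 4.8, 1.8, 2.5]), (np.float64(249.8), np.float64(158.04), np.float64(4.6), [6.0, 10.3, 2.5, 2.3])]
tooth 44 [ 527.6 -277.6   44. ] scene tooth top [ 521.2 -282.1   44. ]
tooth 52 [ 526.  -275.9   52. ] scene tooth top [ 524.  -275.3   52. ]
tooth 56 [ 525.2 -275.    56. ] scene tooth top [ 525.4 -271.9   56. ]
tri tip (array([ 525.2, -275.7,   53.6]), np.float64(1.9051492352529367))
dash scene 84 [ 518.1 -257.6   84. ]
dash scene 94 [ 521.8 -249.    94. ]
-56 0 tooth (np.float64(251.3850652853334), np.float64(158.83868431281178)) dash (np.float64(253.86289564346757), np.float64(152.04671479331313))
-56 10 tooth (np.float64(250.77173017785935), np.float64(156.28099780077935)) dash (np.float64(253.25370604589563), np.float64(149.35465515276667))
-58 0 tooth (np.float64(251.556708271613), np.float64(158.53999131288052)) dash (np.float64(253.97018425853602), np.float64(151.86097469632602))
-58 10 tooth (np.float64(250.94523053343264), np.fl
[... 442 characters left out ...]
: (np.float64(251.9191573551451), np.float64(166.81666324051832)) (np.float64(254.22360830109574), np.float64(156.9748094430641))
plug diff top 2.2195833333333335 scene yellow plug [(np.float64(379.48), np.float64(272.89), np.float64(7.9), [23.3, 16.7, 3.2, 3.3]), (np.float64(373.32), np.float64(280.36), np.float64(22.6), [15.2, 22.7, 6.8, 6.0])] [(np.float64(379.48), np.float64(272.89), np.float64(8.0), [23.3, 16.7, 3.2, 3.3]), (np.float64(373.33), np.float64(280.36), np.float64(22.6), [15.2, 22.7, 6.8, 5.8])]
plug top yellow [(np.float64(230.81), np.float64(196.72), np.float64(13.7), [15.2, 6.5, 6.3, 5.2])] [(np.float64(230.79), np.float64(196.73), np.float64(13.9), [15.2, 6.5, 6.3, 5.2])]
```

The collar is down: the tooth and dash heights match the down position and not +10 mm. The tooth is at the green mark and the plug hasn't moved, so I'll hand in.

```bash
python3 -c "
from workcell import env
print(env.job_done(), env.state()['time_s'])"
```

```text
the job is handed in; nothing more can be done
the job is handed in; nothing more can be done
```

The nozzle is locked: I lifted the black collar on the grey nozzle dock, turned it clockwise to its stop and let it spring home. I handed the job in after about 11.4 s of the 32 s allowed, with the arm clear of everything.

- **Grip and lift:** I pinched the two flats (34.4 mm measured) and lifted 13.6 mm. The pull was 7.6 N, which matches the spring plus the collar's weight.
- **Turn:** The tool turned about 58° clockwise until the torque rose to about 1.07 N m at the stop. I then eased off slightly, lowered the collar to within 1 mm of home, opened the jaws and backed away.
- **Last pictures:**
  - The yellow tooth is over the green mark.
  - The tooth and the top dash are at the heights expected for the collar down, to about 1 px. A collar left up on the ridge would sit about 3 px higher.
  - The blue plug's yellow marks moved less than 0.05 px.
- **Disagreements:** While the gripper was high, the scene view showed its fingertip up to 28 mm higher than my simple model predicted. That shrank to about 2 px lower down, so I put it down to tapered fingertips. The brass top came out about 12 mm too low across the two views, which I put down to its visible side. Neither affected the grasp.

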